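# Aim the counter lamp at the tawa and switch it on

## Robot

A 6-joint arm with a two-finger parallel gripper is mounted at the origin on the work surface. World frame = base frame: x ahead of the robot, y to its left, z up, the work surface at z = 0. Lengths are in mm, angles in degrees, forces in N, time in s.
With the tool pointing down it reaches from about 300 to 850 mm from the base axis. Payload 4.2 kg.
Tool frame: the origin (TCP) lies on the centre line of the jaws, within the pads' length; the fingertips stand 11 mm ahead of it and the grasp point (between the pads) lies 8 mm behind it; z points along the fingers, y is the line along which they close (so a half turn about z gives the same grasp; the last joint's range is limited). The gripper opens to 91 mm and grips with 3 to 60 N. Pads are 32 mm wide; open, the fingers measure 118 mm over their backs; the gripper's body (76 mm by 178 mm) begins 60 mm behind the grasp point.
Start: joints at [72.422, 18.312, 89.639, -0, 72.044, -1.146], TCP at [162.66, 551.529, 224.976] pointing down, gripper open.
Joint ranges: [-177.97, 177.97], [-48.28, 115.42], [12.27, 149.76], [-77.06, 257.06], [2.81, 150.46], [-146.56, 146.56]. Speed limits (degrees/s): [147.25, 147.25, 180, 180, 180, 180].

## Interface

Orientations are given as [roll, pitch, yaw] about the fixed x, y, z axes, in that order (R = Rz(yaw) Ry(pitch) Rx(roll)).
In Python, from workcell import env, grab_frame, camera_model, models gives the robot as it stands.
- The arm moves only by the shell command python3 -m crank 'ROWS' [FORCE]. ROWS is text: rows parted by semicolons, each of 7 numbers parted by spaces: the closure, from -1 (fully open) to 1 (shut), so that 0 is half open, then the shift along the tool's x, y, z in mm, then the turn, a rotation vector about the tool's x, y, z in degrees. A call has 1 to 10 rows; each row shifts and turns the commanded pose from where the row before left it, along the tool's axes as they then stand; what a row does not reach is not made up. A row lasts 1/8 s, in which the tool goes at most 62.5 mm and 10.7 degrees, less where a joint would pass 70% of its speed; a pose out of reach is approached as far as the arm can. A call is refused whole if a number of a shift passes 62.5 or a number of a turn 10.7, either way. A call with a gripper value outside its range is refused whole. The fingers move at their own pace and stop on an object; FORCE is the grip in N (left out, the last holds). Time passes only in rows, so rows that do not move let the fingers close. It gives the time, the measured TCP pose, the force, the opening and the grip force at its end, in the units of the state.
- env.state(): the state, without advancing time (a new reading comes with each control period).
- grab_frame(name): name is "scene" or "top"; returns the picture (384x512x3 uint8, blue, green, red); there is no depth.
- camera_model(name): a dict with "K" (3x3 intrinsics, pixels), "k1" (the pictures are not rectified: a ray, as slopes to the right and down, at radius r is drawn at 1 + k1 r^2 times it, then the intrinsics apply), "R" (3x3) and "t" (3): a world point X has camera coordinates R X + t. Camera axes: x right, y down, z forward; pixel columns grow to the right and rows downward; lengths in mm; the calibration is good to about 2 mm. A picture is of the moment at which its call begins. camera_model takes no time and is no camera call.
- env.job_done(): hands the job in; it is judged then, once.
Trained networks look in the newest picture that a camera, given by its name, has taken for a name from the list of things; names that differ only in an ending like _2 or _b are one class to them, and where a whole thing is asked for, a point or a joint stands for the part that bears it (a point fixed in the world has none). Each returns a list of dicts, best first, with "p" (0 to 1); they miss things now and then, are a little off and sometimes report something else, mostly with a low value. They report only what shows in the picture. A call takes as long as a camera call. They do not tell look-alikes from the thing itself.
- models.search_frame(name, camera): "point" ([x, y, z] in mm, in world coordinates, good to about 4 mm: the middle of the surface that is visible of it).
The state is a dict: "time_s": time; "qpos": joint angles; "qvel": joint speeds; "effort": joint torques, N m; "ee_pos": TCP position; "ee_rot": TCP orientation; "force": force on the tool from outside, world axes, zero at the start; "torque": the same for the moment, N m; "gripper_width": finger opening in mm; "gripper_force": force on a finger pad.
Only numpy, scipy, OpenCV 4.12 (cv2) and the standard library are available. Lean on these libraries where they do the work, as an engineer would, in place of code of your own. Each camera call takes 0.05 s, during which the arm holds its last target. There are 200 camera calls.

## Task

I want to check the coating of the black tawa: swivel and tilt the little counter lamp by its ball-ended tail until it points straight at the middle of the tawa's flat face, and let go of it. Then press the lamp's push switch, on the white box in front of the robot, fully down and let it come back up. Leave the tawa and the other kitchen things where they are.

Things in the scene. Friction and masses are not known exactly. Their poses are not given: they have to be found in the camera images.
- lamp: Fixed foot of the counter lamp: bare steel disc, 110 mm across, 22 mm high, screwed down. Origin: centre of its underside, on the vertical swivel axis; z up. A steel post (18 mm thick) with a U-shaped fork stands on it, 110 mm wide over the fork and 207 mm high in all.
- swivel (a joint): Swivel of fork and head about the vertical axis of the foot, rad; grows counter-clockwise seen from above, 0 when the lamp points along the foot's x axis; range -2.8 to 2.8. Stiff: it stays where it is left.
- tilt (a joint): Tilt of the lamp head about the level axis through the fork's ends, rad; 0 when it points level, grows as the lamp points further down; range -0.4 to 1.1. Stiff: it stays where it is left.
- beam (a point): Point where the tilt and swivel axes cross, in the middle of the lamp head, 195 mm above the counter. Turns with the head: its x axis is the lamp's pointing direction (out through the middle of the white lens), y the tilt axis. The aluminium head is a round shade along x, from 45 mm behind this point (52 mm across) to 80 mm ahead of it (86 mm across at the lens).
- ball (a point): Centre of the black ball, 30 mm across, on the end of the thin (10 mm) steel tail behind the lamp head; in the head's frame it lies 115 mm behind beam and 30 mm above the pointing line. Made for taking hold of and moving the head.
- tawa: Black nonstick tawa lying loose on the counter, 220 mm across, rim 16 mm high, 0.8 kg. Origin: centre of its underside; its straight handle runs along its own +x to 265 mm from the centre.
- tawa_mid (a point): Middle of the tawa's flat cooking face, 6 mm above the counter. The lamp must point at this.
- switchbox: White plastic box, 90 x 75 mm, 30 mm high, fixed to the counter: the lamp's wireless push switch. Origin: centre of its underside.
- switch_top (a point): Centre of the top of the round push button (40 mm across), 52 mm above the counter, in its low housing on the white box; pressed straight down.
- switch (a joint): Travel of the push button, m: 0 up, 0.006 fully down; springs back; about 5 N fully down.
- spice_box: Red plastic spice box with a flip-top lid, 84 x 124 mm, 57 mm high, loose bystander. Origin: centre of its underside.
- tumbler: Steel tumbler, 70 mm across, 85 mm high, loose bystander. Origin: centre of its underside.
- turner: Flat stainless turner lying along its own x, 295 mm long, blade 85 mm wide to +x, 12 mm high, loose bystander. Origin: underside, 125 mm from the handle's end.
- lighter: Blue plastic gas lighter lying along its own x, 205 mm long, 26 mm wide, 27 mm high, steel nose to +x, loose bystander. Origin: underside, 85 mm from its rear end.
Not all that is in view belongs to the job. What is meant by the switchbox is not purple, and is the smaller of those in its own colour. Several things have the shape of the lamp; the one meant has the colours described above.

How it is judged (in metres and radians):
On the way, in this order (a step that is already met when the one before it is completed fails the run):
1. the lamp points at the middle of the tawa, still and let go of (y of tawa_mid in the frame of beam between -0.03 and 0.03 m and z of tawa_mid in the frame of beam between -0.03 and 0.03 m and x of tawa_mid in the frame of beam above 0.1 m and velocity of joint swivel between -0.05 and 0.05 rad/s and velocity of joint tilt between -0.05 and 0.05 rad/s and contact force between each of the arm, the fingers and lamp below 0.1 N), for 0.3 s.
2. the switch is pressed fully down (value of joint switch above 0.0045 m), for 0.05 s.
At the end, for the whole second after the job is handed in: The lamp's pointing line passes within 30 mm sideways and 30 mm up or down (square to the line) of the middle of the tawa's face; lamp at rest; switch back up (under 1.5 mm down); tawa, spice box, tumbler, turner and lighter within 20 mm of where they were (y of tawa_mid in the frame of beam between -0.03 and 0.03 m and z of tawa_mid in the frame of beam between -0.03 and 0.03 m and x of tawa_mid in the frame of beam above 0.1 m and velocity of joint swivel between -0.05 and 0.05 rad/s and velocity of joint tilt between -0.05 and 0.05 rad/s and value of joint switch below 0.0015 m and distance of each of tawa, spice_box, tumbler, turner, lighter from where it was at the start of the episode below 0.02 m); the robot touches nothing.
It fails at once if tawa shifted by more than 30 mm (distance of tawa from where it was at the start of the episode above 0.03 m).
It fails at once if spice box shifted by more than 30 mm (distance of spice_box from where it was at the start of the episode above 0.03 m).
It fails at once if tumbler shifted by more than 30 mm (distance of tumbler from where it was at the start of the episode above 0.03 m).
It fails at once if turner shifted by more than 30 mm (distance of turner from where it was at the start of the episode above 0.03 m).
It fails at once if lighter shifted by more than 30 mm (distance of lighter from where it was at the start of the episode above 0.03 m).
It also fails if it takes over 56 s, if anything falls off the work surface, if the arm or the gripper's body presses on something with over 40 N, if the wrist force passes 120 N, or if a joint passes its speed limit or range.

## Working session

There is one attempt and no reset: what is moved stays moved. The work goes in short steps, Python scripts to look and compute and a shell command to move; the robot and the scene stay as the last step left them, time stands still between calls to the robot, and variables do not carry over. Pictures are saved under pics/ and viewed, at most 10 in all, crops included, and the job is handed in when it is done.

```bash
mkdir -p pics
cat > h.py <<'E'
import numpy as np, cv2
from workcell import env, grab_frame, camera_model, models
def ray(cam,u,v):
    m=camera_model(cam);K=np.array(m["K"]);d=np.linalg.inv(K)@[u,v,1];s=d[:2].copy()
    for _ in range(20): s=d[:2]/(1+m["k1"]*(s@s))
    R=np.array(m["R"]);t=np.array(m["t"]);return -R.T@t, R.T@np.array([s[0],s[1],1])
def at(cam,u,v,z):
    c,d=ray(cam,u,v);return c+d*(z-c[2])/d[2]
def pix(cam,X):
    m=camera_model(cam);K=np.array(m["K"]);p=np.array(m["R"])@np.array(X,float)+np.array(m["t"]);s=p[:2]/p[2];s=s*(1+m["k1"]*(s@s));return (K@[s[0],s[1],1])[:2]
def tri(a,b):
    (c1,d1),(c2,d2)=ray(*a),ray(*b)
    A=np.c_[d1,-d2];l=np.linalg.lstsq(A,c2-c1,rcond=None)[0]
    p,q=c1+d1*l[0],c2+d2*l[1];return (p+q)/2,np.linalg.norm(p-q)
E
python3 - <<'E'
from h import *
for c in("scene","top"):
    cv2.imwrite(f"pics/{c}0.png",cv2.resize(grab_frame(c),(800,600),interpolation=cv2.INTER_CUBIC))
    for n in ("lamp","ball","beam","tawa","tawa_mid","switchbox","switch_top"):
        print(c,n,[(np.round(o["point"]).tolist(),round(o["p"],2)) for o in models.search_frame(n,c)][:5])
    print(ray(c,256,192))
print(env.state())
E
```

```text
scene lamp [([606.0, 145.0, 195.0], 0.68), ([622.0, 549.0, 185.0], 0.58)]
scene ball [([647.0, 149.0, 219.0], 0.98), ([656.0, 543.0, 214.0], 0.92), ([725.0, 402.0, 0.0], 0.67)]
scene beam [([648.0, 148.0, 215.0], 0.66), ([656.0, 546.0, 217.0], 0.66)]
scene tawa [([636.0, -83.0, 8.0], 0.57), ([651.0, 149.0, 216.0], 0.28)]
scene tawa_mid [([636.0, -80.0, 5.0], 0.83)]
scene switchbox [([368.0, 64.0, 38.0], 0.94), ([467.0, -72.0, 30.0], 0.63), ([292.0, -216.0, 23.0], 0.49)]
scene switch_top [([454.0, -70.0, 52.0], 0.59), ([277.0, -221.0, 49.0], 0.5)]
(array([1522.55023447,  -68.5338877 ,  963.2000607 ]), array([-0.78275922,  0.09216   , -0.61548394]))
top lamp [([577.0, 146.0, 221.0], 0.83), ([595.0, 546.0, 211.0], 0.56)]
top ball [([583.0, 150.0, 224.0], 0.85), ([608.0, 548.0, 222.0], 0.83)]
top beam [([586.0, 149.0, 228.0], 0.77), ([605.0, 545.0, 228.0], 0.74)]
top tawa [([634.0, -75.0, 10.0], 0.64)]
top tawa_mid [([639.0, -78.0, 4.0], 0.74), ([588.0, 150.0, 230.0], 0.33)]
top switchbox [([445.0, -72.0, 31.0], 0.73), ([271.0, -216.0, 30.0], 0.61), ([335.0, 74.0, 41.0], 0.6), ([456.0, -
[... 201 characters left out ...]
-0.02369649, -0.98917188]))
{'time_s': 0.8, 'qpos': array([ 7.24210145e+01,  1.83110345e+01,  8.96401485e+01, -1.82411809e-03,
        7.20442878e+01, -1.14698350e+00]), 'qvel': array([ 0.01425167,  0.0592733 , -0.02970656,  0.12773699, -0.03145474,
       -0.01966119]), 'effort': array([-2.80956319e-04, -4.12304771e+01, -2.32216305e+01,  7.28248386e-02,
        3.75970581e-02, -2.40474299e-05]), 'ee_pos': array([162.67423819, 551.51187266, 224.9768128 ]), 'ee_rot': array([1.79995507e+02, 1.82563235e-03, 1.63568560e+02]), 'force': array([-0.1123448 , -0.00525528,  0.14811885]), 'torque': array([-0.00694447, -0.02231916,  0.02381807]), 'gripper_force': 0.0, 'gripper_width': 91.05904046477187}
```

View pics/scene0.png

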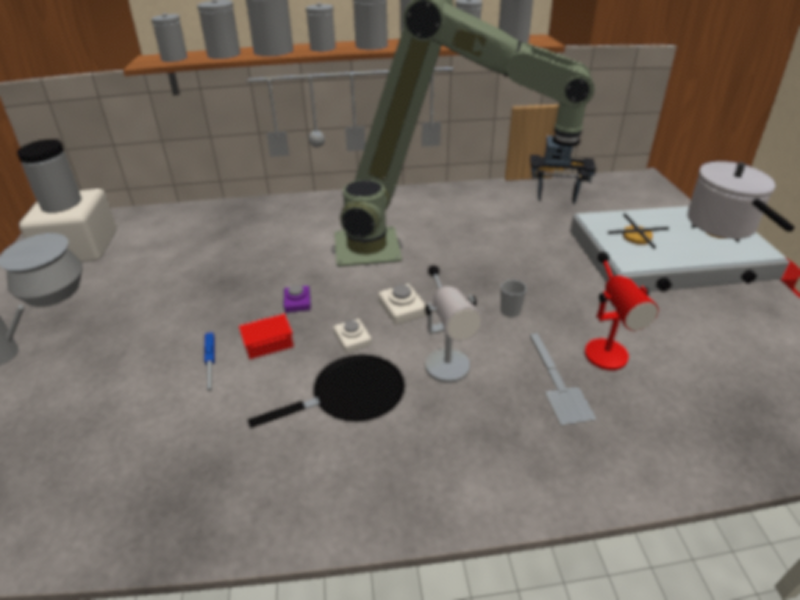

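View pics/top0.png

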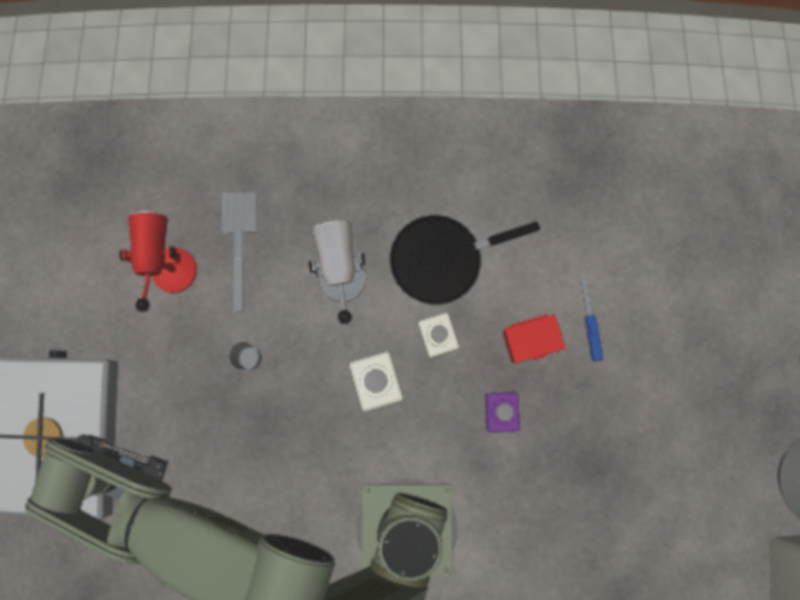

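The scene view shows the steel lamp (ball at 434,271; foot at 448,365), the tawa (360,387) and the small white box (352,333). In the top view the ball is at (344,317), the tawa at (435,259), the small box at (438,334) and the tumbler at (245,356).

```bash
cat > m.py <<'E'
from h import *
from scipy.optimize import least_squares
k=0.64
off=lambda u,v:((u+.5)*k-.5,(v+.5)*k-.5)
def blob(c,seed,r,f,img):
    u,v=off(*seed);u,v=int(u),int(v);x0,y0=max(u-r,0),max(v-r,0)
    m=f(img[y0:v+r,x0:u+r].astype(int)).astype(np.uint8)
    n,l,s,ce=cv2.connectedComponentsWithStats(m)
    i=1+np.argmax(s[1:,4]);return ce[i]+[x0,y0],s[i]
E
python3 - <<'E'
from m import *
T=grab_frame("top");S=grab_frame("scene")
dark=lambda p:p.max(2)<60
bt,a=blob("top",(344,317),8,dark,T);bs,b=blob("scene",(434,271),7,dark,S)
print(bt,a,bs,b);ball,e=tri(("top",*bt),("scene",*bs));print("ball",ball,e)
tt=at("top",*off(435,259),10);print("tawa",tt, at("scene",*off(360,387),10))
# tawa disc by threshold & opening
for c,im,s in(("top",T,(435,259)),("scene",S,(360,387))):
    m=(im.max(2)<50).astype(np.uint8);m=cv2.morphologyEx(m,cv2.MORPH_OPEN,cv2.getStructuringElement(2,(15,15)))
    n,l,st,ce=cv2.connectedComponentsWithStats(m);i=l[int(off(*s)[1]),int(off(*s)[0])];print(c,at(c,*ce[i],14),st[i])
    if i:
        x,y,w,h=st[i][:4];print("w",at(c,x,ce[i][1],16),at(c,x+w,ce[i][1],16))
for c,im,s in(("top",T,(438,335)),("scene",S,(352,334))):
    white=lambda p:(p.min(2)>165)
    ce,st=blob(c,s,18,white,im);print("box",c,ce,st,at(c,*ce,30))
print("btn",at("top",*off(439,334),52),at("scene",*off(351,327),52))
print("foot",at("scene",*off(448,365),20),at("top",*off(343,279),20))
print("tumb",at("top",*off(240,356),85), "spice",at("top",*off(534,338),57))
# fit lamp: foot x,y, swivel, tilt
def model(p):
    x,y,s,t=p;R=np.array([[np.cos(s),-np.sin(s),0],[np.sin(s),np.cos(s),0],[0,0,1]])@np.array([[np.cos(t),0,np.sin(t)],[0,1,0],[-np.sin(t),0,np.cos(t)]])
    o=np.array([x,y,195]);return o+R@[-115,0,30],o+R@[80,0,0]
lens_s=off(462,321)
def res(p):
    b,l=model(p);f=[p[0],p[1],20]
    return np.r_[(b-ball)/3,(pix("scene",l)-lens_s)/2,pix("scene",f)-off(448,365),(pix("top",f)-off(343,279))/2]
r=least_squares(res,[620,145,0,.3]);print(r.x,r.fun)
x,y,s,t=r.x
tw=np.array([*tt[:2],6]);d=tw-[x,y,195];print("goal swivel,tilt",np.arctan2(d[1],d[0]),np.arctan2(-d[2],np.hypot(d[0],d[1])))
g=[x,y,np.arctan2(d[1],d[0]),np.arctan2(-d[2],np.hypot(d[0],d[1]))];print("ball now",model(r.x)[0],"goal",model(g)[0])
E
```

```text
[220.27272727 202.38636364] [ 6  5  8  8 44] [277.         172.83333333] [ 5  5  6  5 24]
ball [464.06480201 135.0418963  212.86702443] 2.4355423279516186
tawa [627.54714946 -67.88564401  10.        ] [626.1861762  -61.95419763  10.        ]
top [625.67552851 -66.95620194  14.        ] [ 251  139   56   55 2420]
w [624.74488539  33.44905487  16.        ] [ 625.90728306 -174.55450059   16.        ]
scene [631.4796524  -64.55820575  14.        ] [ 202  228   56   41 1830]
w [ 619.76330043 -164.92409727   16.        ] [647.64365719  38.48621784  16.        ]
box top [279.88554217 213.90662651] [  6   5  25  27 332] [445.3105575  -71.09243742  30.        ]
box scene [225.85950413 214.26446281] [  8  12  22  14 121] [462.27479052 -66.80823     30.        ]
btn [444.35912527 -72.55002186  52.        ] [455.51904806 -70.53374039  52.        ]
foot [592.94581462 155.03438237  20.        ] [576.42902957 149.74110631  20.        ]
tumb [389.73879476 373.56202719  85.        ] spice [ 435.05122227 -289.81509634   57.        ]
[ 5.81860724e+02  1.54086222e+02  1.59504016e-01 -1.14096538e-01] [ 0.54060845  0.11844314 -0.38491165  0.3626494   1.21557512 -0.8067273
 -2.00708642 -0.58022394 -0.72934049]
goal swivel,tilt -1.3678101683378832 0.695118557407111
ball now [465.68662735 135.39722572 211.71228949] goal [567.92986968 221.77061151 291.69412997]
```

```bash
cat > plan.py <<'E'
from m import *
F=[581,153]
def ballpos(s,t,F=F):
    r=-115*np.cos(t)+30*np.sin(t)
    return np.array([F[0]+r*np.cos(s),F[1]+r*np.sin(s),195+115*np.sin(t)+30*np.cos(t)])
def rows(p,yaw,wps):
    p=np.array(p,float)
    for w in wps:
        d=np.array(w[:3])-p;a=np.radians(yaw)
        q=np.round([d[0]*np.cos(a)+d[1]*np.sin(a),d[0]*np.sin(a)-d[1]*np.cos(a),-d[2],-((w[3]-yaw+90)%180-90)],1)
        print(*q[:3],"0 0",q[3])
        a0=a;p=p+[q[0]*np.cos(a)+q[1]*np.sin(a),q[0]*np.sin(a)-q[1]*np.cos(a),-q[2]];yaw-=q[3]
    return p,yaw
def line(p,yaw,t,n):
    dy=(t[3]-yaw+90)%180-90
    return [[*(np.array(p)+(np.array(t[:3])-p)*i/n),yaw+dy*i/n] for i in range(1,n+1)]
E
python3 - <<'E'
from plan import *
s=env.state();p=s["ee_pos"];y=s["ee_rot"][2]
a,b=rows(p,y,line(p,y,[300,380,330,175],6));rows(a,b,line(a,b,[463,135,330,188],8))
E
```

```text
-30.0 -20.9 -17.5 0 0 -1.9
-29.4 -22.0 -17.5 0 0 -1.9
-28.6 -22.9 -17.5 0 0 -1.9
-27.8 -23.8 -17.5 0 0 -1.9
-27.0 -24.7 -17.5 0 0 -1.9
-26.2 -25.6 -17.5 0 0 -1.9
-23.0 -28.7 -0.0 0 0 -1.6
-22.1 -29.4 -0.0 0 0 -1.7
-21.3 -30.0 -0.0 0 0 -1.6
-20.5 -30.5 -0.0 0 0 -1.6
-19.6 -31.2 -0.0 0 0 -1.6
-18.7 -31.7 -0.0 0 0 -1.7
-17.7 -32.2 -0.0 0 0 -1.6
-16.9 -32.7 -0.0 0 0 -1.6
```

```bash
python3 -m crank '-1 -30 -21 -18 0 0 -1.9;-1 -29 -22 -18 0 0 -1.9;-1 -29 -23 -18 0 0 -1.9;-1 -28 -24 -18 0 0 -1.9;-1 -27 -25 -18 0 0 -1.9;-1 -26 -26 -18 0 0 -1.9;-1 -23 -29 0 0 0 -1.6;-1 -22 -29 0 0 0 -1.7;-1 -21 -30 0 0 0 -1.6;-1 -21 -31 0 0 0 -1.6' 20
python3 -m crank '-1 -20 -31 0 0 0 -1.6;-1 -19 -32 0 0 0 -1.7;-1 -18 -32 0 0 0 -1.6;-1 -17 -33 0 0 0 -1.6;-1 0 0 0 0 0 0;-1 0 0 0 0 0 0'
python3 - <<'E'
from plan import *
s=env.state();p=s["ee_pos"];y=s["ee_rot"][2]
print(p,s["ee_rot"])
T=grab_frame("top");S=grab_frame("scene")
rows(p,y,line(p,y,[464,135,204,188],4))
cv2.imwrite("pics/a.png",cv2.resize(np.hstack([S[100:260,200:360],T[110:270,130:290]]),(800,400),interpolation=cv2.INTER_CUBIC))
E
```

```text
time_s: 2.15
ee_pos: [382.0, 255.1, 333.1]
ee_rot: [180.0, 0.0, -178.5]
force: [-0.2, 0.5, 0.1]
gripper_width: 91.0
gripper_force: 0.0
time_s: 2.9
ee_pos: [463.8, 133.6, 332.9]
ee_rot: [180.0, -0.0, -172.1]
force: [0.3, 0.2, -0.3]
gripper_width: 91.1
gripper_force: 0.0
[463.80421322 133.64880193 332.94271848] [ 1.79964865e+02 -1.52146907e-02 -1.72057172e+02]
-0.1 0.3 32.2 0 0 -0.0
-0.1 0.4 32.3 0 0 -0.0
-0.1 0.3 32.2 0 0 -0.0
-0.1 0.3 32.2 0 0 -0.1
```

View pics/a.png

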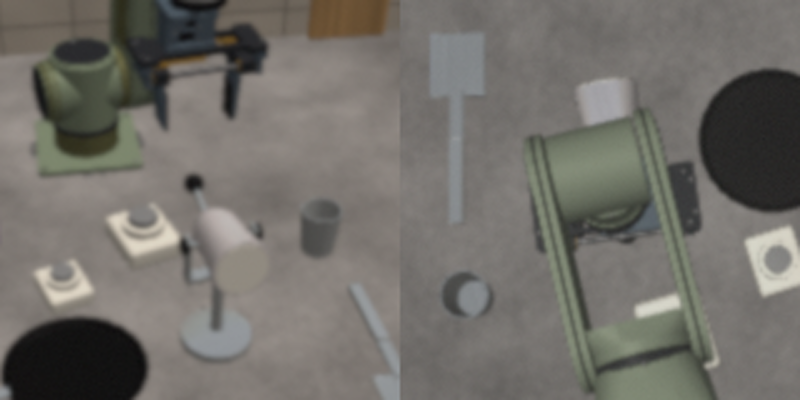

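The crop shows the open fingers (165 and 232) straddling the ball (193,183) from above, with the ball untouched. I'll descend and close.

```bash
python3 -m crank '-1 0 0 33 0 0 0;-1 0 0 32 0 0 0;-1 0 0 32 0 0 0;-1 0 1 32 0 0 0;-1 0 0 0 0 0 0;1 0 0 0 0 0 0;1 0 0 0 0 0 0;1 0 0 0 0 0 0;1 0 0 0 0 0 0;1 0 0 0 0 0 0' 20
python3 - <<'E'
from plan import *
s=env.state();p=s["ee_pos"];y=s["ee_rot"][2]
print(p,s["gripper_width"],s["force"])
G=(-1.368,.695);A=(.15,-.11)
w=[]
for i in range(1,21):
    u=i/20;a=A[0]+(G[0]-A[0])*u;t=A[1]+(G[1]-A[1])*u
    w.append([*(ballpos(a,t)-ballpos(*A)*(1-u)**1-ballpos(*G)*u+np.array([p[0],p[1],p[2]])*(1-u)+(ballpos(*G)-[0,0,8])*u),np.degrees(a)])
rows(p,y,w)
E
```

```text
time_s: 4.25
ee_pos: [464.0, 134.3, 204.1]
ee_rot: [180.0, 0.0, -172.0]
force: [0.1, 0.6, -0.3]
gripper_width: 44.2
gripper_force: 0.0
[464.01663407 134.33856728 204.11239156] 44.22380895413335 [ 0.10695483  0.6382537  -0.3433936 ]
-1.1 8.9 -4.7 0 0 3.7
-1.3 8.9 -4.7 0 0 4.4
-1.5 8.7 -4.7 0 0 4.3
-1.8 8.7 -4.5 0 0 4.4
-1.8 8.5 -4.6 0 0 4.3
-2.1 8.4 -4.5 0 0 4.4
-2.2 8.3 -4.3 0 0 4.3
-2.4 8.1 -4.4 0 0 4.4
-2.5 7.9 -4.2 0 0 4.3
-2.7 7.8 -4.1 0 0 4.4
-2.9 7.5 -4.1 0 0 4.3
-3.0 7.4 -3.9 0 0 4.4
-3.1 7.1 -3.8 0 0 4.3
-3.3 6.9 -3.7 0 0 4.3
-3.4 6.7 -3.6 0 0 4.4
-3.6 6.4 -3.4 0 0 4.3
-3.6 6.2 -3.3 0 0 4.4
-3.8 5.8 -3.2 0 0 4.3
-3.9 5.6 -3.0 0 0 4.4
-4.0 5.3 -2.9 0 0 4.3
```

```bash
python3 -m crank '1 0 0 0 0 0 0;1 0 0 0 0 0 0;1 0 0 0 0 0 0;1 0 0 0 0 0 0;1 0 0 0 0 0 0'
```

```text
time_s: 4.88
ee_pos: [463.9, 134.4, 203.9]
ee_rot: [180.0, -0.0, -172.0]
force: [-0.2, 0.1, 0.2]
gripper_width: 28.7
gripper_force: 20.0
```

Held near its full diameter (28.7 mm, 20 N). Now the arc.

```bash
python3 -m crank '1 -1 9 -4.7 0 0 3.7;1 -1.3 9 -4.7 0 0 4.4;1 -1.5 8.7 -4.7 0 0 4.3;1 -1.8 8.7 -4.5 0 0 4.4;1 -1.8 8.5 -4.6 0 0 4.3;1 -2.1 8.4 -4.5 0 0 4.4;1 0 0 0 0 0 0'
```

```text
time_s: 5.75
ee_pos: [474.9, 185.8, 231.5]
ee_rot: [-180.0, -0.1, 162.5]
force: [-1.5, 0.8, 0.7]
gripper_width: 28.3
gripper_force: 20.0
```

```bash
python3 -m crank '1 -2.2 8.3 -4.3 0 0 4.3;1 -2.4 8.1 -4.4 0 0 4.4;1 -2.5 7.9 -4.2 0 0 4.3;1 -2.7 7.8 -4.1 0 0 4.4;1 -2.9 7.5 -4.1 0 0 4.3;1 -3 7.4 -3.9 0 0 4.4;1 -3.1 7.1 -3.8 0 0 4.3;1 0 0 0 0 0 0'; python3 -m crank '1 -3.3 6.9 -3.7 0 0 4.3;1 -3.4 6.7 -3.6 0 0 4.4;1 -3.6 6.4 -3.4 0 0 4.3;1 -3.6 6.2 -3.3 0 0 4.4;1 -3.8 5.8 -3.2 0 0 4.3;1 -3.9 5.6 -3 0 0 4.4;1 -4 5.3 -2.9 0 0 4.3;1 0 0 0 0 0 0;1 0 0 0 0 0 0'
```

```text
time_s: 6.75
ee_pos: [517.7, 222.3, 260.3]
ee_rot: [-180.0, -0.1, 132.1]
force: [-1.8, 1.4, 0.6]
gripper_width: 28.9
gripper_force: 20.0
time_s: 7.88
ee_pos: [566.6, 220.8, 283.5]
ee_rot: [180.0, -0.0, 101.8]
force: [-1.2, 2.2, -0.1]
gripper_width: 28.5
gripper_force: 20.0
```

```bash
python3 -m crank '-1 0 0 0 0 0 0;-1 0 0 0 0 0 0;-1 0 0 0 0 0 0;-1 0 0 0 0 0 0;-1 0 0 0 0 0 0;-1 0 0 0 0 0 0;-1 0 0 0 0 0 0;-1 0 0 -25 0 0 0;-1 0 0 -30 0 0 0;-1 0 0 -30 0 0 0'
python3 - <<'E'
from plan import *
s=env.state();p=s["ee_pos"];y=s["ee_rot"][2]
rows(p,y,line(p,y,[320,-60,370,90],10))
E
```

```text
time_s: 9.12
ee_pos: [566.8, 220.9, 369.4]
ee_rot: [-180.0, -0.0, 101.7]
force: [0.9, -0.4, 0.4]
gripper_width: 91.2
gripper_force: 0.0
-22.5 -29.9 -0.1 0 0 1.2
-23.2 -29.3 -0.0 0 0 1.1
-23.7 -28.9 -0.1 0 0 1.2
-24.3 -28.5 -0.0 0 0 1.2
-24.8 -27.9 -0.1 0 0 1.1
-25.5 -27.4 -0.0 0 0 1.2
-26.0 -26.9 -0.1 0 0 1.2
-26.5 -26.3 -0.0 0 0 1.1
-27.0 -25.8 -0.1 0 0 1.2
-27.6 -25.3 -0.1 0 0 1.2
```

```bash
python3 -m crank '-1 -23 -30 0 0 0 1.2;-1 -23 -29 0 0 0 1.2;-1 -24 -29 0 0 0 1.2;-1 -24 -28 0 0 0 1.2;-1 -25 -28 0 0 0 1.2;-1 -26 -27 0 0 0 1.2;-1 -26 -27 0 0 0 1.2;-1 -27 -26 0 0 0 1.2;-1 -27 -26 0 0 0 1.2;-1 -28 -25 0 0 0 1.2'
python3 - <<'E'
from plan import *
print(env.state()["ee_pos"])
T=grab_frame("top");S=grab_frame("scene")
for t in ((581,153,20),(581,153,195),(627,-67,6)): print(t,pix("scene",t),pix("top",t))
cv2.imwrite("pics/b.png",cv2.resize(np.hstack([S[130:290,190:350],T[110:270,160:320]]),(800,400),interpolation=cv2.INTER_CUBIC))
cv2.imwrite("s1.png",S);cv2.imwrite("t1.png",T)
E
```

```text
time_s: 10.38
ee_pos: [319.7, -61.8, 368.7]
ee_rot: [180.0, 0.0, 89.7]
force: [-0.3, -0.5, -0.6]
gripper_width: 91.4
gripper_force: 0.0
[319.727569   -61.79704011 368.70518481]
(581, 153, 20) [285.41055291 231.28460166] [218.47141475 177.15276045]
(581, 153, 195) [287.3652523  195.47413869] [215.21374917 167.57075852]
(627, -67, 6) [228.9351538  248.54432284] [277.90441272 165.94315553]
```

View pics/b.png

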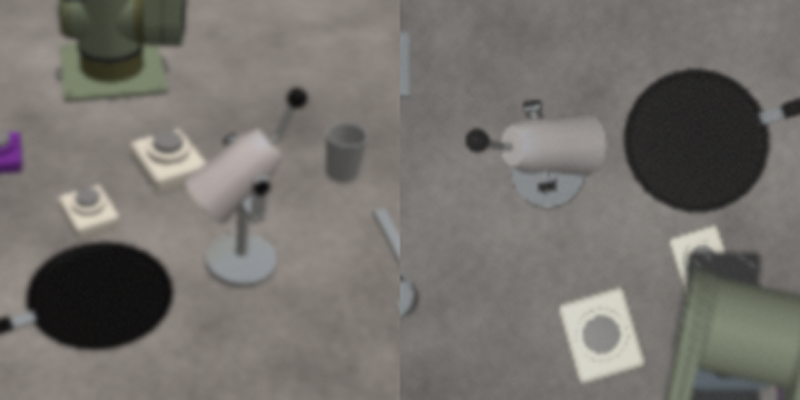

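The lamp now points towards the tawa, and the ball shows at crop (297,98) in the scene view and (477,140) in the top view. I'll fit the angles properly.

Run:
```python
from plan import *
S=cv2.imread("s1.png");T=cv2.imread("t1.png");k=2.5
cs=lambda u,v:np.array([190+(u+.5)/k-.5,130+(v+.5)/k-.5]);ct=lambda u,v:np.array([160+(u-400+.5)/k-.5,110+(v+.5)/k-.5])
def c(im,q):
    x,y=map(int,q);x-=8;y-=8;m=(im[y:y+17,x:x+17].max(2)<62).astype(np.uint8);n,l,s,ce=cv2.connectedComponentsWithStats(m);i=1+np.argmax(s[1:,4]);print(s[i]);return ce[i]+[x,y]
bs,bt=c(S,cs(297,98)),c(T,ct(477,140))
ball,e=tri(("scene",*bs),("top",*bt));print("ball",ball,e)
def Rm(s,t):return np.array([[np.cos(s),-np.sin(s),0],[np.sin(s),np.cos(s),0],[0,0,1]])@np.array([[np.cos(t),0,np.sin(t)],[0,1,0],[-np.sin(t),0,np.cos(t)]])
def res(p):
    x,y,s,t=p;R=Rm(s,t);o=np.array([x,y,195]);P=lambda a:o+R@a
    return np.r_[pix("scene",P([-115,0,30]))-bs,pix("top",P([-115,0,30]))-bt,
     (pix("top",P([0,52,0]))-ct(533,107))/2,(pix("top",P([0,-52,0]))-ct(547,187))/2,(pix("scene",[x,y,20])-cs(241,259))/2,((x-581)/5),((y-153)/5)]
r=least_squares(res,[581,153,-1.37,.7]);print(r.x,r.fun.round(2))
x,y,s,t=r.x
for tw in ([627,-67,6],[631,-64,6]): print(Rm(s,t).T@(np.array(tw)-[x,y,195]))
p=env.state()
pp,yy=rows(p["ee_pos"],p["ee_rot"][2],line(p["ee_pos"],p["ee_rot"][2],[447,-72,120,90],6))
```

```text
[ 5  6  7  7 42]
[ 5  5  9  8 57]
ball [567.23044999 222.55270416 290.75181316] 2.4514159070934314
[580.61787849 152.7737503   -1.38109499   0.67653968] [-0.41  0.13 -0.33 -0.07 -0.17  0.01 -0.23 -0.73 -0.38 -1.04 -0.08 -0.05]
[293.44534638   4.1082853   -6.76411108]
[291.73621064   8.60222448  -8.13646878]
-1.4 21.4 41.5 0 0 -0.1
-1.4 21.4 41.5 0 0 -0.1
-1.4 21.3 41.5 0 0 -0.1
-1.5 21.4 41.5 0 0 -0.1
-1.5 21.4 41.5 0 0 -0.1
-1.5 21.3 41.5 0 0 -0.1
```

Pointing is off by about 4–9 mm sideways and 7 mm vertically, well inside 30 mm. Now the switch, with the fingers shut.

```bash
python3 -m crank '1 -1 21 41 0 0 0;1 -1 21 41 0 0 0;1 -2 21 41 0 0 0;1 -2 21 41 0 0 0;1 -1 21 41 0 0 0;1 -2 21 41 0 0 0;1 0 0 0 0 0 0;1 0 0 0 0 0 0;1 0 0 0 0 0 0;1 0 0 0 0 0 0'
python3 - <<'E'
from plan import *
print(env.state()["ee_pos"])
S=grab_frame("scene");T=grab_frame("top");print(pix("scene",[447,-72,52]))
for c in("scene","top"):print([(o["point"],o["p"]) for o in models.search_frame("switch_top",c)])
cv2.imwrite("pics/c.png",cv2.resize(S[150:250,170:300],(780,600),interpolation=cv2.INTER_CUBIC))
E
```

```text
time_s: 11.72
ee_pos: [446.9, -70.8, 123.8]
ee_rot: [179.9, 0.0, 89.7]
force: [0.3, -0.0, -0.0]
gripper_width: 0.3
gripper_force: 0.0
[446.94073438 -70.803722   123.83635316]
[223.97387064 207.7558309 ]
[([275.6, -217.6, 52.7], 0.57), ([454.0, -68.4, 53.4], 0.51), ([348.6, 70.4, 66.3], 0.42)]
[([337.1, 75.5, 67.2], 0.67), ([647.5, -76.1, 11.2], 0.57)]
```

View pics/c.png

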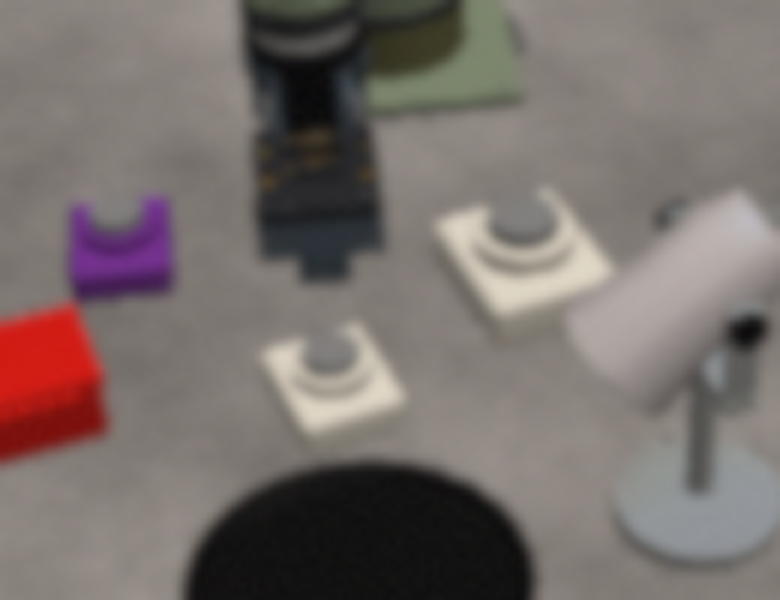

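The button top is at crop (330,350), which matches the estimated (447,-71) to within 2 mm, and the shut fingers are straight above it. Pressing.

```bash
python3 -m crank '1 0 0 25 0 0 0;1 0 0 25 0 0 0;1 0 0 6 0 0 0;1 0 0 3 0 0 0;1 0 0 2 0 0 0;1 0 0 2 0 0 0;1 0 0 0 0 0 0;1 0 0 0 0 0 0'
```

```text
time_s: 12.92
ee_pos: [447.1, -70.9, 60.0]
ee_rot: [179.9, 0.0, 89.7]
force: [-0.2, -0.1, 3.5]
gripper_width: 0.6
gripper_force: 1.6
```

```bash
python3 -m crank '1 0 0 1.5 0 0 0;1 0 0 1 0 0 0;1 0 0 0 0 0 0;1 0 0 0 0 0 0'; python3 -m crank '1 0 0 1 0 0 0;1 0 0 0.5 0 0 0;1 0 0 0 0 0 0;1 0 0 0 0 0 0'
```

```text
time_s: 13.42
ee_pos: [447.1, -70.9, 57.3]
ee_rot: [179.9, 0.0, 89.7]
force: [0.4, -0.8, 5.2]
gripper_width: 0.4
gripper_force: 2.7
time_s: 13.92
ee_pos: [447.2, -70.9, 57.1]
ee_rot: [179.9, 0.0, 89.7]
force: [-2.8, -0.2, 18.4]
gripper_width: 0.7
gripper_force: 8.8
```

The force rose from 5 N to 18 N at the stop, so the button is fully down. Retracting.

```bash
python3 -m crank '1 0 0 -10 0 0 0;1 0 0 -20 0 0 0;1 0 0 -30 0 0 0;1 0 0 -40 0 0 0;1 0 30 -40 0 0 0;1 0 -50 -40 0 0 0;1 0 -50 0 0 0 0;1 0 0 0 0 0 0;1 0 0 0 0 0 0'
python3 - <<'E'
from plan import *
print(env.state()["ee_pos"],env.state()["force"])
S=grab_frame("scene");T=grab_frame("top")
cv2.imwrite("pics/d.png",cv2.resize(np.hstack([S[130:290,190:350],T[110:270,160:320]]),(800,400),interpolation=cv2.INTER_CUBIC))
E
```

```text
time_s: 15.05
ee_pos: [378.1, -70.4, 234.4]
ee_rot: [180.0, -0.0, 89.7]
force: [1.1, -0.0, 0.7]
gripper_width: 0.3
gripper_force: 0.0
[378.12538515 -70.40573617 234.42942139] [ 1.07863408 -0.02126246  0.73589012]
```

View pics/d.png

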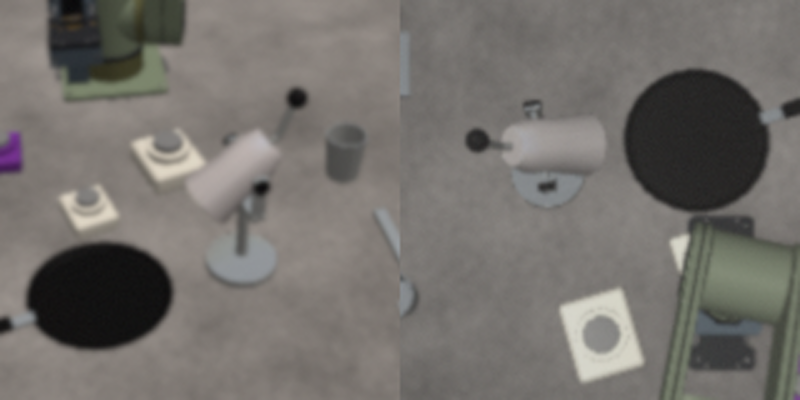

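The picture matches the one before the press: ball at (297,98) and (477,140), tawa unmoved, button up, arm clear.

```bash
python3 -c "from workcell import env; print(env.job_done())"
```

```text
the job is handed in; nothing more can be done
None
```

The lamp points at the middle of the tawa (measured within about 10 mm of its centre), the switch was pressed fully down and has come back up, nothing else appears to have moved, and the job is handed in; no verdict was returned.

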